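Clamp the nutmeg bin shut

TASK

Close up the green nutmeg bin: swing its white lid down onto the seal, hook the latch's wire loop behind the keeper on the lid's front edge, then push the red lever over past center until it lies flat on the sloping front and holds the lid clamped tight. Leave the jars, tins and boxes standing around it where they are.

Things in the scene. Friction and masses are not known exactly. Their poses are not given: they have to be found in the camera images.
- bin: Green counter bin, fixed, 290 mm deep (x), 240 wide (y). Origin: on the table under it; x points to the back, away from the latch, y left, z up. Its front is a 45 degree slope rising backwards from (x -150, z 60) to (x -33, z 177) mm; the draw latch lies on it in the plane y = 0. It is turned so that the latch faces the robot's right. Loose goods stand beside and behind it.
- header (a point): Middle of the lower edge of a yellow board (302 mm wide, 14 thick, 50 tall) fixed across the bin, 410 mm above the table at bin-frame x -10, on two posts at y +-145 (12 mm wide). It hangs over the keeper and the lid's front, so an upright tool does not fit there: come from the latch side under the board, tool tilted about 40 degrees.
- lid (a joint): Angle of the white lid (rad): 0 = shut, grows as its front rises. Stiff hinge: it stays where left while open; about 2 N at the front swings it down. A springy seal under its front edge holds it at about 0.03 to 0.045 rad (front 5 to 8 mm up) until the latch draws it down; fully shut the seal pushes up with about 25 N.
- lid_hinge (a point): Middle of the lid's hinge line, which runs along the bin's y at bin-frame x 137, z 179 mm. The lid is a plate 172 mm long from here to its front edge, 244 mm wide, 8 mm thick, its underside in the hinge line's plane; at angle 0 it is level.
- lid_edge (a point): Point on the lid's upper face, 7 mm behind the middle of its front edge (165 mm from the hinge line).
- lever (a joint): Angle of the latch's red-gripped lever (rad): 0 = closed, flat along the slope, pointing down it (a stop); 1.57 = straight out of the slope; more = leaning up the slope; limit 2.3. Stays where left when slack (0.07 N m friction). Dead center is near 0.25; below about 0.15, with the loop hooked and tight, it goes on to 0 and stays.
- lever_pivot (a point): Lever pivot, an axis along the bin's y, 14 mm out from the slope and 100 mm up it from its foot (bin-frame x -88.7, z 140.6 mm).
- lever_end (a point): Point on the lever's outer face (outer when closed), 95 mm from the pivot, 5 mm short of its end. The lever is 24 mm wide (y) and 8 mm thick, centred on the pivot axis.
- bail (a joint): Angle of the wire loop to the lever (rad), about an axis along y; 0 when the loop points straight away from the handle. The loop leans out of the slope, from straight up the slope, by -(lever + bail) rad. Friction 0.04 N m: it stays where left, the lever follows when the loop is pulled, and the loop turns along with a swinging lever unless its bar is held under the keeper's lip.
- bail_axis (a point): The loop's axis, carried by the lever: with the lever closed it is 25 mm down the slope from the pivot and 8 mm nearer to the slope; it turns about the pivot with the lever (radius 26 mm).
- bail_bar (a point): Middle of the steel wire loop's cross bar, 8 mm thick, along y, 78 mm from the loop's axis; the side arms are 40 mm apart and 6 mm thick.
- bail_tab (a point): Grip point on the loop's black tab, 14 mm wide (y), 5 thick, standing 42 mm tall outward at right angles to the loop, on a tongue 10 mm beyond the cross bar; this point is 30 mm up the tab from the loop's plane. Pinch it across the 14 mm (fingers closing along the bin's y); it can turn between the fingers about that line.
- keeper (a point): Steel hook on the lid's front apron. Origin: centre of the loop's bar when hooked (lid at 0: 153 mm up the slope from its foot, 11 mm out). x up the slope, z out of it. Post 22 mm wide at x -12 to -4, up to z 14; its lip overhangs x -4 to +3 at z 8 to 13; apron surface at z -4, to x 18 mm. Bring the bar over the lip, down behind it (x 8 to 18), back under it, then work the lever.
- glass_jar: amber glass jar, 74 mm across, 120 mm tall, standing beside the bin on its -y side, about 75 mm from the post there; bystander; origin at its underside
- green_tin: green can, 72 mm across, 110 mm tall, standing behind the bin; bystander; origin at its underside
- tub: white plastic cup, 90 mm across, 70 mm tall, bystander; origin at its underside
- carton: cardboard carton, 100 x 140 x 60 mm, bystander; origin at its underside
- oil_bottle: green glass bottle, 66 mm across, 190 mm tall, bystander; origin at its underside
- yellow_tin: yellow can, 84 mm across, 120 mm tall, bystander; origin at its underside
- red_box: red box, 120 x 80 x 90 mm, bystander; origin at its underside

How it is judged:
By the outcome, as a careful person would: the job done as asked, in the order asked, and still so for the second after the job is handed in, with the robot touching nothing.
It also fails if it takes over 54 s, if anything falls off the work surface, if the arm or the gripper's body presses on something with over 40 N, if the wrist force passes 120 N, or if a joint passes its speed limit or range.

ROBOT

A 6-joint arm with a two-finger parallel gripper is mounted at the origin on the work surface. World frame = base frame: x ahead of the robot, y to its left, z up, the work surface at z = 0. Lengths are in m, angles in degrees, forces in N, time in s.
With the tool pointing down it reaches from about 0.35 to 0.875 m from the base axis. Payload 4.2 kg.
Tool frame: the origin (TCP) lies at the very end of the fingers, on their centre line; the grasp point (between the pads) lies 19 mm behind it; z points along the fingers, y is the line along which they close (so a half turn about z gives the same grasp; the last joint's range is limited). The gripper opens to 87 mm and grips with 3 to 60 N. Pads are 19 mm wide; open, the fingers measure 117 mm over their backs; the gripper's body (75 mm by 190 mm) begins 51 mm behind the grasp point.
Start: joints at [78.071, 22.042, 0.453, 0, -68.411, -14.817], TCP at [0.281, 0.558, 0.223] pointing down, gripper open.
Joint ranges: [-179.83, 179.83], [-69.29, 118.12], [-61.27, 80.66], [-181.25, 117.63], [-171.15, -9.14], [-177.46, 177.46]. Speed limits (degrees/s): [159.86, 159.86, 180, 180, 180, 180].

INTERFACE

Orientations are given as a 3x3 rotation matrix whose columns are the frame's x, y, z axes.
In Python, from station import monitor, cams, ticket gives the robot as it stands.
- The arm moves only by the tool drive_tool, never from a script. Its argument "moves" is a list of rows, each an object with "delta_pos": the shift along the tool's x, y, z in mm, a list of three; "turn": the turn about the tool's z in rad; "claw": the opening, from 0 (shut) to 1 (fully open). A call has 1 to 12 rows; each row shifts and turns the commanded pose from where the row before left it, along the tool's axes as they then stand; what a row does not reach is not made up. A row lasts 1/8 s, in which the tool goes at most 62.5 mm and 10.7 degrees, less where a joint would pass 70% of its speed; a pose out of reach is approached as far as the arm can. A call is refused whole if a number of a shift passes 62.5 or a number of a turn 0.188, either way. A call with a gripper value outside its range is refused whole. The fingers move at their own pace and stop on an object; the grip force is fixed at half the most. Time passes only in rows, so rows that do not move let the fingers close. It gives the time, the measured TCP pose, the force, the opening and the grip force at its end, in the units of the state.
- monitor.sense(): the state, without advancing time (a new reading comes with each control period).
- cams.capture(name): name is "scene" or "side" or "wrist"; returns a dict with "color" (400x640x3 uint8, red, green, blue), "range_z" (400x640 float32, m along the optical axis (not along the pixel's ray), 0 where there is no reading), "vertical_fov" (degrees; the focal length in pixels is half the picture's height over the tangent of half this angle, whatever the lens; pixels are square), "cx", "cy" (the principal point, pixels), "extrinsics" (4x4, takes a point from camera to world coordinates). Camera axes: x right, y down, z forward; pixel columns grow to the right and rows downward; lengths in m; the calibration is good to about 2 mm. A picture is of the moment at which its call begins.
- ticket.finish_job(): hands the job in; it is judged then, once.
The state is a dict: "time_s": time; "joints": joint angles; "joint_velocities": joint speeds; "effort": joint torques, N m; "tcp_pos": TCP position; "ee_rot": TCP orientation; "wrist_force": force on the tool from outside, world axes, zero at the start; "moment": the same for the moment, N m; "gripper_width": opening from 0.0 (shut) to 1.0 (fully open); "gripper_force": force on a finger pad.
Only numpy, scipy, OpenCV 4.12 (cv2) and the standard library are available. Lean on these libraries where they do the work, as an engineer would, in place of code of your own. Each camera call takes 0.05 s, during which the arm holds its last target. There are 200 camera calls.

## Working session

There is one attempt and no reset: what is moved stays moved. The work goes in short steps, Python scripts to look and compute and a tool call to move; the robot and the scene stay as the last step left them, time stands still between calls to the robot, and variables do not carry over. Pictures are saved under pics/ and viewed, at most 10 in all, crops included, and the job is handed in when it is done.

Besides the shell and the picture viewer there is one more tool, called after "Request:" as name([rows], argument=value, ...), one row to a line, values as JSON. drive_tool: Moves the arm, as the interface text tells. Its arguments: {"type":"object","properties":{"moves":{"type":"array","items":{"type":"object","properties":{"delta_pos":{"type":"array","items":{"type":"number"}},"turn":{"type":"number"},"claw":{"type":"number"}}}}},"required":["moves"]}

```bash
ls; mkdir -p pics; cat > h.py <<'E'
import numpy as np, cv2
from station import monitor, cams, ticket
def cap(n):
    d=cams.capture(n); c=d["color"]; z=d["range_z"]; H,W=z.shape
    f=H/2/np.tan(np.radians(d["vertical_fov"])/2)
    u,v=np.meshgrid(np.arange(W),np.arange(H))
    P=np.stack([(u-d["cx"])/f*z,(v-d["cy"])/f*z,z],-1)
    E=np.array(d["extrinsics"]); return c,z,P@E[:3,:3].T+E[:3,3],E,f,d
def save(n,c): cv2.imwrite("pics/"+n+".png",c[...,::-1])
E
python3 - <<'E'
from h import *
a=[]
for n in ["scene","side"]:
    c,z,P,E,f,d=cap(n); save(n,c); print(n,E.round(3).tolist(),f,(z>0).mean())
    np.savez("/tmp/"+n,c=c,P=P,z=z)
s=monitor.sense(); print(s["time_s"],s["tcp_pos"],s["ee_rot"],s["wrist_force"],s["gripper_width"])
c=np.hstack
E
```

```text
pics
scene [[-0.626, 0.519, -0.582, 1.569], [0.78, 0.412, -0.471, 0.84], [-0.005, -0.749, -0.663, 1.391], [0.0, 0.0, 0.0, 1.0]] 502.61296402214595 0.99587890625
side [[-0.827, 0.382, -0.412, 1.215], [0.562, 0.536, -0.63, 1.031], [-0.02, -0.753, -0.658, 1.297], [0.0, 0.0, 0.0, 1.0]] 442.2327637994335 0.9961796875
0.1 [0.28100867 0.55767066 0.2215884 ] [[ 8.92952756e-01 -4.50149752e-01 -7.59596424e-04]
 [-4.50150380e-01 -8.92951059e-01 -1.74376805e-03]
 [ 1.06674326e-04  1.89903511e-03 -9.99998191e-01]] [0.4163145 0.6438145 0.5462784] 1.0010227978003448
```

View pics/scene.png

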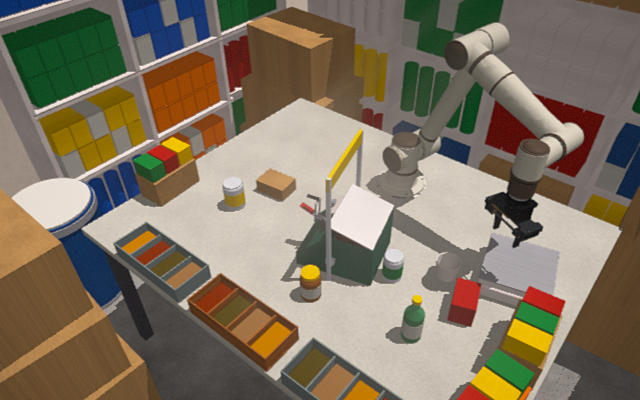

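View pics/side.png

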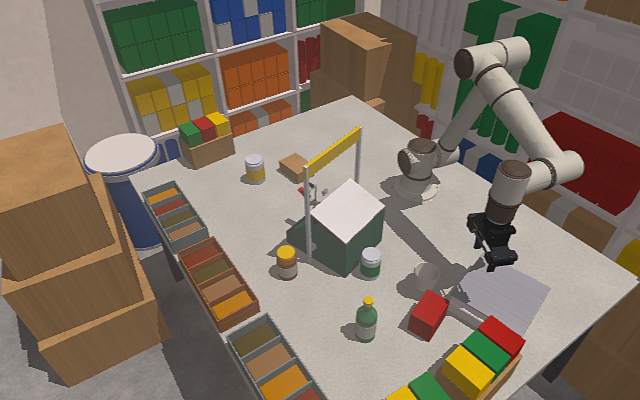

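Scene view: the bin is mid-table (about (345,235)), lid half open, and the board spans (330,185)–(362,140). The lever (red, ~(308,207)) and latch are partly hidden behind the board post. Side view: the same, with the lever at ~(308,192). Next I measure the bin pose, lid angle and latch points.

```bash
cat > m.py <<'E'
from h import *
D={n:np.load(f"/tmp/{n}.npz") for n in ["scene","side"]}
for n in D:
    c=D[n]["c"];P=D[n]["P"];h=cv2.cvtColor(c,cv2.COLOR_RGB2HSV).astype(int)
    Y=(abs(h[...,0]-25)<8)&(h[...,1]>150)&(P[...,2]>.39)&(P[...,2]<.48)&(P[...,0]<.9)&(P[...,0]>.2)&(abs(P[...,1])<.4)
    p=P[Y]; t=p[p[:,2]>.455]
    r=cv2.minAreaRect(p[:,:2].astype(np.float32)*1000); r2=cv2.minAreaRect(t[:,:2].astype(np.float32)*1000)
    print(n,"board",len(p),len(t),r,r2,p[:,2].min(),p[:,2].max(), t.mean(0))
    G=(P[...,0]>.2)&(P[...,0]<.9)&(abs(P[...,1])<.4)
    R=G&((h[...,0]<8)|(h[...,0]>172))&(h[...,1]>130)&(P[...,2]>.08)&(P[...,2]<.35)
    n_,l,st,ce=cv2.connectedComponentsWithStats(R.astype(np.uint8))
    for i in range(1,n_):
        if st[i,4]>8: q=P[l==i]; print("red",st[i],np.median(q,0).round(3),q.min(0).round(3),q.max(0).round(3))
    Wm=G&(h[...,1]<50)&(h[...,2]>150)&(P[...,2]>.15)&(P[...,2]<.4)
    n_,l,st,ce=cv2.connectedComponentsWithStats(Wm.astype(np.uint8))
    i=1+st[1:,4].argmax(); q=P[cv2.erode((l==i).astype(np.uint8),np.ones((5,5)))>0]; m=q.mean(0); u,s,v=np.linalg.svd(q-m,full_matrices=0)
    print("lid",st[i],m.round(4),v[2].round(4),s/np.sqrt(len(q)),q.min(0),q.max(0))
    ys,xs=np.where((P[...,2]>.1)&G); 
    x0,x1,y0,y1=(285,365,180,240)if n=="scene" else (280,360,150,210)
    save(n+"_c",cv2.resize(c[y0:y1,x0:x1],(800,600),interpolation=2))
E
python3 m.py
```

```text
scene board 488 201 ((496.3052062988281, 57.88330078125), (302.349365234375, 15.048041343688965), 15.791889190673828) ((488.7291259765625, 56.0992431640625), (286.7718505859375, 14.852636337280273), 15.465422630310059) 0.4118745275537825 0.4653574945937109 [0.50180883 0.0599432  0.45947079]
red [301 203  13   8  34] [ 0.533 -0.085  0.178] [ 0.521 -0.1    0.163] [ 0.555 -0.06   0.194]
lid [ 330  160   63   90 2602] [0.4814 0.1188 0.2133] [ 0.0865 -0.2876 -0.9538] [0.06314357 0.04766781 0.00323902] [0.3537544  0.01805011 0.1822148 ] [0.60405703 0.2217643  0.24279496]
side board 746 255 ((497.65191650390625, 57.300743103027344), (303.5021667480469, 18.460708618164062), 15.750880241394043) ((497.93463134765625, 56.30560302734375), (303.5309143066406, 16.55282211303711), 16.271451950073242) 0.4111441539483949 0.46687458306103735 [0.50053812 0.058648   0.46113314]
red [298 187   5   4  14] [ 0.542 -0.099  0.187] [ 0.535 -0.107  0.183] [ 0.553 -0.091  0.191]
lid [ 309  178   76   66 2593] [0.4847 0.1208 0.2148] [-0.0841  0.2921  0.9527] [0.06205895 0.04408905 0.00280344] [0.35987332 0.0230889  0.18671692] [0.60520743 0.22037089 0.24531977]
```

View pics/side_c.png

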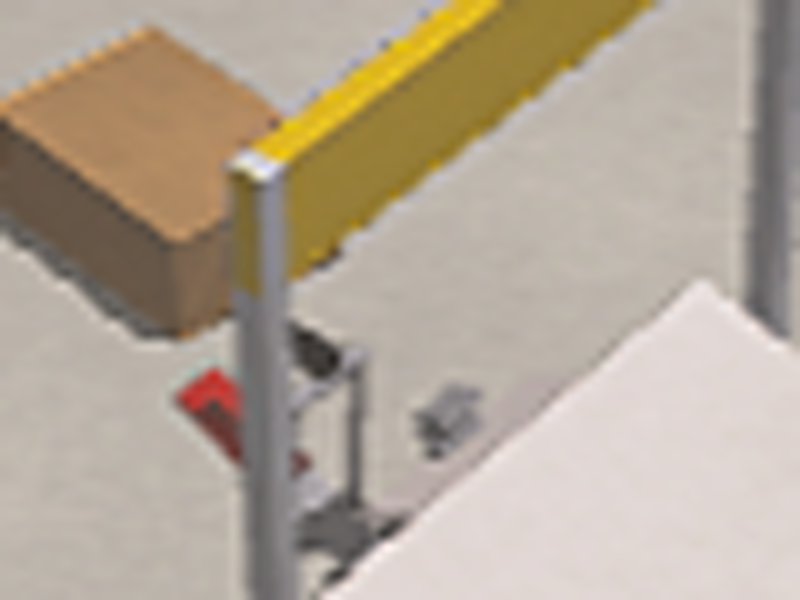

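The crop shows red grip at (215,395), black tab at (315,345) and the loop's cross bar at about (345,360). The loop stands up, unhooked; the keeper is at (445,420). Now I get their 3D points and the arm's own shape for clearance.

```bash
cat >> h.py <<'E'
yaw=np.radians(106); O=np.array([.4947,.0669,0]); RB=np.array([[np.cos(yaw),-np.sin(yaw),0],[np.sin(yaw),np.cos(yaw),0],[0,0,1]])
tob=lambda p:((np.asarray(p)-O)@RB*1000)
tow=lambda b:RB@(np.asarray(b)/1000)+O
E
python3 - <<'E'
from h import *
D={n:np.load(f"/tmp/{n}.npz") for n in ["scene","side"]}
P=D["side"]["P"];c=D["side"]["c"]
for u,v in [(311,184),(312,185),(311,185),(314,186),(315,187),(315,195),(315,200),(325,191),(326,192),(324,192),(301,190),(304,196)]: print(u,v,c[v,u],tob(P[v,u]).round(0))
# lid plane check
q=tob(P[178:244,309:385].reshape(-1,3)); 
# arm cloud
b=np.vstack([D[n]["P"][D[n]["z"]>0] for n in D])
b=b[(b[:,0]>-.2)&(b[:,0]<.5)&(b[:,1]>-.2)&(b[:,1]<.75)&(b[:,2]>.2)&(b[:,2]<1.3)]
th=np.arctan2(.5577,.281); r=b[:,0]*np.cos(th)+b[:,1]*np.sin(th); l=-b[:,0]*np.sin(th)+b[:,1]*np.cos(th)
k=abs(l)<.25; r,l,z=r[k],l[k],b[k][:,2]
for z0 in np.arange(.2,1.0,.04):
    m=(z>=z0)&(z<z0+.04)&(r>.1)
    if m.sum(): print("z%.2f n%d r %.3f..%.3f l %.3f..%.3f"%(z0,m.sum(),r[m].min(),r[m].max(),l[m].min(),l[m].max()))
for r0 in np.arange(.1,.75,.05):
    m=(r>=r0)&(r<r0+.05); print("r%.2f z %.3f..%.3f"%(r0,z[m].min() if m.any() else 0,z[m].max() if m.any() else 0))
s=monitor.sense(); C,zz,Pw,E,f,d=cap("wrist"); T=np.eye(4);T[:3,:3]=s["ee_rot"];T[:3,3]=s["tcp_pos"]; print((np.linalg.inv(T)@E).round(3),f)
E
```

```text
311 184 [63 60 56] [-118.    2.  239.]
312 185 [66 62 59] [-111.   -1.  239.]
311 185 [71 66 63] [-115.   -1.  237.]
314 186 [143 138 141] [-113.   13.  224.]
315 187 [93 88 88] [-110.   15.  219.]
315 195 [99 95 94] [-114.   19.  174.]
315 200 [73 69 68] [-114.   17.  150.]
325 191 [147 143 144] [-49.  -0. 242.]
326 192 [131 126 128] [-50.   7. 231.]
324 192 [136 130 132] [-48.  -8. 243.]
301 190 [87 66 61] [-167.   -2.  185.]
304 196 [110  97  96] [ -15. -152.  340.]
z0.20 n113 r 0.568..0.682 l -0.015..0.011
z0.24 n136 r 0.566..0.684 l -0.015..0.011
z0.28 n707 r 0.530..0.720 l -0.044..0.037
z0.32 n1560 r 0.528..0.724 l -0.043..0.037
z0.36 n757 r 0.100..0.681 l -0.042..0.152
z0.40 n703 r 0.100..0.667 l -0.043..0.161
z0.44 n888 r 0.100..0.670 l -0.045..0.167
z0.48 n1245 r 0.100..0.674 l -0.049..0.220
z0.52 n2560 r 0.101..0.673 l -0.047..0.222
z0.56 n4440 r 0.110..0.671 l -0.046..0.214
z0.60 n2043 r 0.181..0.520 l -0.005..0.188
z0.64 n2446 r 0.169..0.435 l -0.025..0.216
z0.68 n2501 r 0.147..0.350 l -0.021..0.218
z0.72 n1425 r 0.144..0.258 l -0.015..0.214
r0.10 z 0.383..0.730
r0.15 z 0.502..0.740
r0.20 z 0.633..0.737
r0.25 z 0.615..0.724
r0.30 z 0.589..0.699
r0.35 z 0.568..0.680
r0.40 z 0.558..0.658
r0.45 z 0.536..0.635
r0.50 z 0.293..0.609
r0.55 z 0.218..0.590
r0.60 z 0.299..0.595
r0.65 z 0.220..0.591
r0.70 z 0.288..0.342
[[-0.    -0.964 -0.266  0.072]
 [ 1.    -0.    -0.     0.   ]
 [ 0.    -0.266  0.964 -0.162]
 [ 0.     0.     0.     1.   ]] 358.17181727679434
```

The drive interface only turns the tool about its own z axis. To tilt it I'll go to the reach limit along the bin's x direction (azimuth 106°) and see whether the tool leans there. First I lift, turn, and move over to that side.

Request:
drive_tool([
  {"delta_pos":[0,0,-45],"turn":0.164},
  {"delta_pos":[0,0,-45],"turn":0.164},
  {"delta_pos":[0,0,-45],"turn":0.164},
  {"delta_pos":[0,0,-45],"turn":0.164},
  {"delta_pos":[0,0,-20],"turn":0.164},
  {"delta_pos":[-41,42,0]},
  {"delta_pos":[-41,42,0]},
  {"delta_pos":[-41,42,0]},
  {"delta_pos":[-41,42,0]},
  {"delta_pos":[-41,42,0]},
  {"delta_pos":[-41,42,0]},
  {"delta_pos":[-41,42,0]},
])

```text
invalid input
```

Request:
drive_tool([
  {"delta_pos":[-41,42,0]},
  {"delta_pos":[-41,42,0]},
  {"delta_pos":[-41,42,0]},
  {"delta_pos":[-50,0,0]},
  {"delta_pos":[-50,0,0]},
  {"delta_pos":[-50,0,0]},
])

```text
invalid input
```

Request:
drive_tool([
  {"delta_pos":[0,0,-45],"turn":0.164,"claw":1},
  {"delta_pos":[0,0,-45],"turn":0.164,"claw":1},
  {"delta_pos":[0,0,-45],"turn":0.164,"claw":1},
  {"delta_pos":[0,0,-45],"turn":0.164,"claw":1},
  {"delta_pos":[0,0,-20],"turn":0.164,"claw":1},
  {"delta_pos":[-41,42,0],"turn":0,"claw":1},
  {"delta_pos":[-41,42,0],"turn":0,"claw":1},
  {"delta_pos":[-41,42,0],"turn":0,"claw":1},
  {"delta_pos":[-41,42,0],"turn":0,"claw":1},
  {"delta_pos":[-41,42,0],"turn":0,"claw":1},
])

```text
time_s: 1.4
tcp_pos: [0.0204, 0.6966, 0.4223]
ee_rot: [[0.28, -0.96, 0.0], [-0.96, -0.28, -0.001], [0.001, 0.0, -1.0]]
wrist_force: [0.2, 2.4, 0.1]
gripper_width: 1.002
gripper_force: 0.0
```

Request:
drive_tool([
  {"delta_pos":[-35,50,0],"turn":0,"claw":1},
  {"delta_pos":[-35,50,0],"turn":0,"claw":1},
  {"delta_pos":[-35,50,0],"turn":0,"claw":1},
  {"delta_pos":[-35,50,0],"turn":0,"claw":1},
  {"delta_pos":[-50,0,0],"turn":0,"claw":1},
  {"delta_pos":[-50,0,0],"turn":0,"claw":1},
  {"delta_pos":[-50,0,0],"turn":0,"claw":1},
])

```text
time_s: 2.28
tcp_pos: [-0.2306, 0.8418, 0.3696]
ee_rot: [[0.28, -0.96, -0.012], [-0.958, -0.281, 0.063], [-0.064, -0.007, -0.998]]
wrist_force: [-0.2, -0.4, 1.7]
gripper_width: 0.998
gripper_force: 0.0
```

```bash
python3 -c "
from h import *
s=monitor.sense(); print(s['joints'],s['effort'])"
```

```text
[ 116.2264565    54.55660489   80.50068796    1.0781505  -112.41313965
  -99.48070127] [ 4.34500678e-01 -5.99541950e+01  1.70662808e+01  3.74471694e+00
 -1.80660258e-01 -1.40691118e-02]
```

Request:
drive_tool([
  {"delta_pos":[-50,0,-20],"turn":0,"claw":1},
  {"delta_pos":[-50,0,-20],"turn":0,"claw":1},
  {"delta_pos":[-50,0,-20],"turn":0,"claw":1},
  {"delta_pos":[-50,0,-20],"turn":0,"claw":1},
])

```text
time_s: 2.78
tcp_pos: [-0.2434, 0.8773, 0.3853]
ee_rot: [[0.276, -0.96, -0.042], [-0.939, -0.279, 0.2], [-0.204, -0.016, -0.979]]
wrist_force: [0.3, -0.5, 0.9]
gripper_width: 1.0
gripper_force: 0.0
```

```bash
python3 -c "
from h import *
s=monitor.sense(); print(s['joints'],s['effort'])"
```

```text
[ 116.62070823   54.28413067   80.63465325    3.0770316  -104.91455576
  -99.26082084] [-8.64872290e-02 -6.19131446e+01  1.82486594e+01  4.02937353e+00
  1.75469625e-01  6.89894412e-03]
```

The limit does tilt the tool (12° so far, in the direction I want), so I continue.

Request:
drive_tool([
  {"delta_pos":[-60,0,-16],"turn":0,"claw":1},
  {"delta_pos":[-60,0,-16],"turn":0,"claw":1},
  {"delta_pos":[-60,0,-16],"turn":0,"claw":1},
  {"delta_pos":[-60,0,-16],"turn":0,"claw":1},
  {"delta_pos":[-60,0,-16],"turn":0,"claw":1},
  {"delta_pos":[-60,0,-16],"turn":0,"claw":1},
  {"delta_pos":[-60,0,-16],"turn":0,"claw":1},
  {"delta_pos":[-60,0,-16],"turn":0,"claw":1},
])

```text
time_s: 3.78
tcp_pos: [-0.271, 0.9445, 0.4506]
ee_rot: [[0.252, -0.962, -0.106], [-0.829, -0.271, 0.489], [-0.499, -0.036, -0.866]]
wrist_force: [-0.9, 0.5, 0.0]
gripper_width: 0.999
gripper_force: 0.0
```

```bash
python3 -c "
from h import *
s=monitor.sense(); print(s['joints'])"
```

```text
[117.71810665  52.93429075  80.60145711   7.69988729 -88.56137668
 -99.60741622]
```

Request:
drive_tool([
  {"delta_pos":[-60,-4,-16],"turn":0,"claw":1},
  {"delta_pos":[-60,-4,-16],"turn":0,"claw":1},
  {"delta_pos":[-60,-4,-16],"turn":0,"claw":1},
  {"delta_pos":[-60,-4,-16],"turn":0,"claw":1},
  {"delta_pos":[-60,-4,-16],"turn":0,"claw":1},
])

```text
time_s: 4.4
tcp_pos: [-0.2621, 0.9543, 0.5451]
ee_rot: [[0.228, -0.964, -0.139], [-0.717, -0.263, 0.646], [-0.659, -0.047, -0.751]]
wrist_force: [-0.7, -0.0, -1.0]
gripper_width: 1.003
gripper_force: 0.0
```

```bash
python3 -c "
from h import *
s=monitor.sense(); print(s['joints'])
P=np.vstack([np.load(f'/tmp/{n}.npz')['P'].reshape(-1,3) for n in ['scene','side']])
for x0 in np.arange(-.3,.8,.1):
    print('%.1f'%x0,[ (round(float(np.percentile(q[:,2],99.5)),2) if len(q:=P[(P[:,0]>x0)&(P[:,0]<x0+.1)&(P[:,1]>y0)&(P[:,1]<y0+.1)])>5 else None) for y0 in np.arange(-.6,.9,.1)])"
```

```text
[117.68993588  49.10491681  80.604322    10.29213756 -81.34573185
 -99.22898796]
-0.3 [0.01, 0.01, 0.01, 0.01, None, 0.01, 0.01, 0.01, 0.01, 0.01, 0.01, 0.01, 0.01, 0.01, 0.01]
-0.2 [0.01, 0.01, 0.01, 0.01, 0.01, 0.22, 0.24, 0.32, 0.74, 0.01, 0.01, 0.01, 0.01, 0.01, 0.01]
-0.1 [0.01, 0.01, 0.01, 0.01, 0.01, 0.25, 0.42, 0.57, 0.74, 0.01, 0.01, 0.01, 0.01, 0.01, 0.01]
0.0 [0.01, 0.01, 0.01, 0.01, 0.01, 0.25, 0.24, 0.73, 0.74, 0.7, 0.66, 0.61, 0.57, 0.08, 0.01]
0.1 [0.01, 0.01, 0.01, 0.01, 0.01, 0.01, 0.16, 0.73, 0.73, 0.68, 0.65, 0.61, 0.57, 0.09, 0.01]
0.2 [0.01, 0.01, 0.01, 0.01, 0.01, None, 0.01, 0.01, 0.01, 0.01, 0.34, 0.59, 0.57, 0.09, 0.01]
0.3 [0.01, 0.07, 0.07, 0.01, 0.01, None, 0.46, 0.21, 0.01, 0.07, 0.08, 0.59, 0.39, 0.19, 0.19]
0.4 [0.01, 0.07, 0.07, 0.01, 0.06, 0.22, 0.46, 0.22, 0.19, 0.1, 0.09, 0.1, 0.19, 0.2, 0.2]
0.5 [0.12, 0.13, 0.01, 0.01, 0.19, 0.24, 0.46, 0.23, 0.2, 0.03, 0.01, 0.1, 0.12, 0.2, 0.2]
0.6 [0.01, 0.12, 0.01, 0.01, 0.01, 0.11, 0.46, 0.46, 0.01, 0.01, 0.19, 0.01, 0.01, 0.2, 0.19]
0.7 [0.01, 0.01, 0.01, 0.01, 0.01, 0.01, 0.13, 0.13, 0.01, 0.01, 0.01, 0.01, 0.01, 0.2, 0.2]
```

Tilt is now 41° toward the bin's back. I carry it around high to the latch side, working out the tool-frame shifts first.

```bash
cat >> h.py <<'E'
def plan(wps,R=None,p=None,cap=58):
    s=monitor.sense(); R=np.array(s["ee_rot"]) if R is None else R; p=np.array(s["tcp_pos"]) if p is None else p
    for w in wps:
        d=R.T@(np.array(w)-p)*1000; n=max(1,int(np.ceil(np.linalg.norm(d)/cap))); print("to",np.round(w,3),"rows",n,(d/n).round(1)); p=np.array(w)
E
python3 -c "
from h import *
plan([(0.30,.60,.62),(.55,-.2,.62),(.55,-.2,.35)])"
```

```text
to [0.3  0.6  0.62] rows 12 [ 27.7 -37.7 -30.3]
to [ 0.55 -0.2   0.62] rows 15 [ 42.   -2.  -36.8]
to [ 0.55 -0.2   0.35] rows 5 [35.6  2.6 40.5]
```

Request:
drive_tool([
  {"delta_pos":[28,-38,-30],"turn":0,"claw":0},
  {"delta_pos":[28,-38,-30],"turn":0,"claw":0},
  {"delta_pos":[28,-38,-30],"turn":0,"claw":0},
  {"delta_pos":[28,-38,-30],"turn":0,"claw":0},
  {"delta_pos":[28,-38,-30],"turn":0,"claw":0},
  {"delta_pos":[28,-38,-30],"turn":0,"claw":0},
  {"delta_pos":[28,-38,-30],"turn":0,"claw":0},
  {"delta_pos":[28,-38,-30],"turn":0,"claw":0},
  {"delta_pos":[28,-38,-30],"turn":0,"claw":0},
  {"delta_pos":[28,-38,-30],"turn":0,"claw":0},
  {"delta_pos":[28,-38,-30],"turn":0,"claw":0},
  {"delta_pos":[28,-38,-30],"turn":0,"claw":0},
])

```text
time_s: 5.9
tcp_pos: [0.29, 0.6114, 0.6181]
ee_rot: [[0.23, -0.963, -0.138], [-0.717, -0.263, 0.646], [-0.658, -0.05, -0.751]]
wrist_force: [0.5, -0.1, -1.3]
gripper_width: 0.007
gripper_force: 0.0
```

```bash
python3 -c "
from h import *
s=monitor.sense(); print(s['joints'])
plan([(.55,-.2,.62),(.55,-.2,.35)])"
```

```text
[ 67.40862696  10.6507853   36.94683294 -22.30783714 -81.12096463
 -54.61985235]
to [ 0.55 -0.2   0.62] rows 15 [ 42.7  -2.4 -37.4]
to [ 0.55 -0.2   0.35] rows 5 [35.5  2.7 40.6]
```

Request:
drive_tool([
  {"delta_pos":[43,-2,-37],"turn":0,"claw":0},
  {"delta_pos":[43,-2,-37],"turn":0,"claw":0},
  {"delta_pos":[43,-2,-37],"turn":0,"claw":0},
  {"delta_pos":[43,-2,-37],"turn":0,"claw":0},
  {"delta_pos":[43,-2,-37],"turn":0,"claw":0},
  {"delta_pos":[43,-2,-37],"turn":0,"claw":0},
  {"delta_pos":[43,-2,-37],"turn":0,"claw":0},
  {"delta_pos":[43,-2,-37],"turn":0,"claw":0},
])

```text
time_s: 6.9
tcp_pos: [0.4239, 0.1777, 0.615]
ee_rot: [[0.231, -0.963, -0.136], [-0.718, -0.263, 0.644], [-0.657, -0.051, -0.752]]
wrist_force: [1.5, -0.2, -1.5]
gripper_width: -0.0
gripper_force: 0.0
```

```bash
python3 -c "
from h import *
s=monitor.sense(); print(s['joints'])
plan([(.55,-.2,.64),(.55,-.2,.35)])"
```

```text
[  11.39705891    3.29202592   34.57438833  -45.81721626 -113.30958568
  -17.01795728]
to [ 0.55 -0.2   0.64] rows 7 [ 40.6  -3.4 -39.9]
to [ 0.55 -0.2   0.35] rows 6 [31.7  2.5 36.4]
```

Request:
drive_tool([
  {"delta_pos":[41,-3,-40],"turn":0,"claw":0},
  {"delta_pos":[41,-3,-40],"turn":0,"claw":0},
  {"delta_pos":[41,-3,-40],"turn":0,"claw":0},
  {"delta_pos":[41,-3,-40],"turn":0,"claw":0},
  {"delta_pos":[41,-3,-40],"turn":0,"claw":0},
  {"delta_pos":[41,-3,-40],"turn":0,"claw":0},
  {"delta_pos":[41,-3,-40],"turn":0,"claw":0},
  {"delta_pos":[38,3,43],"turn":0,"claw":0},
  {"delta_pos":[38,3,43],"turn":0,"claw":0},
  {"delta_pos":[38,3,43],"turn":0,"claw":0},
  {"delta_pos":[38,3,43],"turn":0,"claw":0},
])

```text
time_s: 8.28
tcp_pos: [0.5385, -0.1927, 0.397]
ee_rot: [[0.229, -0.965, -0.128], [-0.718, -0.256, 0.648], [-0.658, -0.057, -0.751]]
wrist_force: [0.5, -0.1, 0.2]
gripper_width: 0.009
gripper_force: 0.0
```

```bash
python3 -c "
from h import *
s=monitor.sense(); print(s['joints'],tob(s['tcp_pos']))
c,z,P,E,f,d=cap('wrist'); save('w1',c); np.savez('/tmp/w1',c=c,P=P,z=z)
c,z,P,E,f,d=cap('side'); save('s2',c)"
```

```text
[ -23.7293068    26.79735868   34.9818276   -38.1467446  -118.72193406
   27.12286726] [-261.60469954   29.40361331  397.01058795]
```

View pics/w1.png

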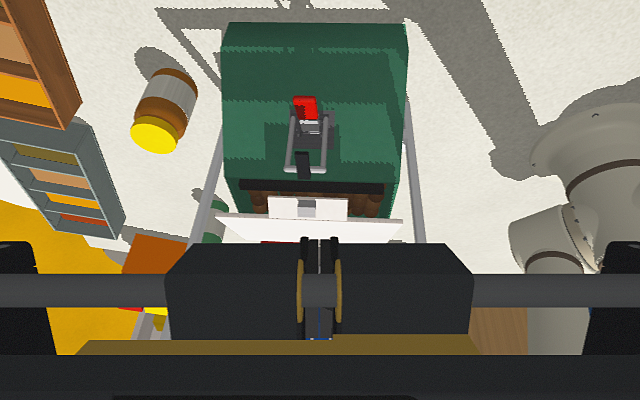

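Wrist view: red grip at (306,105), loop arms down to the cross bar at (305,170), black tab at (303,165), lid front apron with keeper at (308,208), latch plane near column 306. I extract the bin-frame points.

```bash
python3 - <<'E'
from h import *
d=np.load('/tmp/w1.npz');B=tob(d['P']);c=d['c'];h=cv2.cvtColor(c,cv2.COLOR_RGB2HSV).astype(int)
for u in (290,303,306,321): 
    print(u,[(v,B[v,u].round(0).astype(int).tolist()) for v in range(92,236,4)])
m=(np.arange(400)[:,None]<230)&((h[...,0]<8)|(h[...,0]>172))&(h[...,1]>130)&(B[...,2]>60)&(abs(B[...,1])<40)
q=B[m];print('red',len(q),np.percentile(q,[2,50,98],axis=0).round(1))
g=(np.arange(400)[:,None]<230)&(c.min(-1)>150)&(B[...,2]>150)&(abs(B[...,1])<115)
q=B[g];print('lid apron',q.min(0),q.max(0), np.median(q,0))
E
```

```text
290 [(92, [-114, -28, 98]), (96, [-110, -28, 101]), (100, [-107, -28, 105]), (104, [-103, -27, 109]), (108, [-100, -27, 113]), (112, [-97, -27, 117]), (116, [-119, -22, 148]), (120, [-117, -22, 153]), (124, [-117, -21, 160]), (128, [-118, -20, 167]), (132, [-117, -20, 173]), (136, [-118, -19, 180]), (140, [-117, -19, 185]), (144, [-117, -18, 191]), (148, [-116, -17, 197]), (152, [-115, -17, 201]), (156, [-113, -17, 206]), (160, [-51, -27, 160]), (164, [-47, -27, 163]), (168, [-116, -15, 225]), (172, [-108, -15, 225]), (176, [-36, -27, 176]), (180, [-27, -27, 175]), (184, [-27, -27, 182]), (188, [-23, -27, 186]), (192, [62, -39, 134]), (196, [-53, -21, 220]), (200, [-52, -20, 225]), (204, [-48, -20, 228]), (208, [-40, -21, 230]), (212, [-36, -21, 233]), (216, [-30, -21, 236]), (220, [-24, -21, 238]), (224, [-4, -24, 232]), (228, [24, -27, 223]), (232, [51, -30, 215])]
303 [(92, [-114, -11, 97]), (96, [-181, 0, 185]), (100, [-179, 0, 188]), (104, [-172, 0, 187]), (108, [-163, -1, 182]), (112, [-153, -2, 177]), (116, [-142, -3, 171]), (120, [-128, -4, 163]), (124, [-115, -6, 157]), (128
[... 1799 characters left out ...]
52, [-116, 18, 201]), (156, [-115, 19, 206]), (160, [-114, 19, 211]), (164, [-115, 19, 218]), (168, [-116, 20, 224]), (172, [-113, 20, 227]), (176, [-38, 16, 175]), (180, [-33, 16, 178]), (184, [-26, 16, 180]), (188, [-24, 16, 185]), (192, [-16, 16, 186]), (196, [66, 12, 137]), (200, [-52, 19, 224]), (204, [-46, 19, 226]), (208, [-43, 19, 230]), (212, [-37, 19, 232]), (216, [-32, 19, 235]), (220, [-25, 19, 236]), (224, [-11, 19, 234]), (228, [15, 18, 226]), (232, [41, 17, 218])]
red 527 [[-181.1   -9.9  166.6]
 [-165.3    1.5  182.7]
 [-133.    12.3  188.9]]
lid apron [-423.0223337  -114.96349221  157.35118493] [ 46.58316241 114.89634597 471.25666849] [-27.95247111   3.78023068 232.96597467]
```

Tab sticks out horizontally at (-115…-157, 235), the loop is vertical at x≈-115, bar z≈224, lever ≈1.29 rad, lid ≈0.31 rad. First the lid: I come in under the board and press it at bin x≈30.

```bash
python3 -c "
from h import *
s=monitor.sense(); print((RB.T@np.array(s['ee_rot'])).round(3))
plan([tow(b) for b in [(-67,0,350),(30,0,237),(28,0,200),(28,0,185)]],cap=45)"
```

```text
[[-0.743  0.021  0.67 ]
 [-0.012  0.999 -0.044]
 [-0.67  -0.041 -0.741]]
to [0.513 0.002 0.35 ] rows 5 [-23.   -5.   32.1]
to [0.486 0.096 0.237] rows 4 [ 0.9  1.7 37.2]
to [0.487 0.094 0.2  ] rows 1 [26.3  1.5 26.1]
to [0.487 0.094 0.185] rows 1 [10.   0.6 11.1]
```

Request:
drive_tool([
  {"delta_pos":[-23,-5,32],"turn":0,"claw":0},
  {"delta_pos":[-23,-5,32],"turn":0,"claw":0},
  {"delta_pos":[-23,-5,32],"turn":0,"claw":0},
  {"delta_pos":[-23,-5,32],"turn":0,"claw":0},
  {"delta_pos":[-23,-5,32],"turn":0,"claw":0},
  {"delta_pos":[1,2,37],"turn":0,"claw":0},
  {"delta_pos":[1,2,37],"turn":0,"claw":0},
  {"delta_pos":[1,2,37],"turn":0,"claw":0},
  {"delta_pos":[1,2,37],"turn":0,"claw":0},
])

```text
time_s: 9.5
tcp_pos: [0.4933, 0.0917, 0.2448]
ee_rot: [[0.233, -0.965, -0.122], [-0.716, -0.255, 0.65], [-0.658, -0.064, -0.75]]
wrist_force: [0.5, -0.6, -0.0]
gripper_width: 0.005
gripper_force: 0.0
```

Request:
drive_tool([
  {"delta_pos":[9,0,9],"turn":0,"claw":0},
  {"delta_pos":[6,0,6],"turn":0,"claw":0},
  {"delta_pos":[6,0,6],"turn":0,"claw":0},
])

```text
time_s: 9.88
tcp_pos: [0.4943, 0.0887, 0.2131]
ee_rot: [[0.23, -0.965, -0.125], [-0.717, -0.255, 0.649], [-0.658, -0.06, -0.75]]
wrist_force: [0.0, -0.6, 1.9]
gripper_width: 0.003
gripper_force: 0.7
```

```bash
python3 -c "
from h import *
s=monitor.sense(); print(tob(s['tcp_pos']),s['wrist_force'])"
```

```text
[ 21.04671754  -5.63615784 213.11868886] [ 0.03557722 -0.58704829  1.88430329]
```

Request:
drive_tool([
  {"delta_pos":[4,0,4],"turn":0,"claw":0},
  {"delta_pos":[4,0,4],"turn":0,"claw":0},
  {"delta_pos":[3,0,3],"turn":0,"claw":0},
  {"delta_pos":[2,0,2],"turn":0,"claw":0},
  {"delta_pos":[0,0,0],"turn":0,"claw":0},
])

```text
time_s: 10.5
tcp_pos: [0.4939, 0.0884, 0.1959]
ee_rot: [[0.231, -0.964, -0.129], [-0.715, -0.258, 0.65], [-0.66, -0.058, -0.749]]
wrist_force: [-2.7, -2.5, 10.7]
gripper_width: 0.007
gripper_force: 5.8
```

```bash
python3 -c "
from h import *
s=monitor.sense(); print(tob(s['tcp_pos']),s['wrist_force'])"
```

```text
[ 20.85469941  -5.12025798 195.94721813] [-2.71270541 -2.52904594 10.67593713]
```

Lid reached the seal (10 N reaction). Now I retreat and locate the tab again.

```bash
python3 -c "
from h import *
d=np.load('/tmp/w1.npz');B=tob(d['P']);c=d['c']
m=(c.max(-1)<75)&(B[...,0]<-118)&(B[...,0]>-160)&(B[...,2]>228)&(B[...,2]<245)&(np.arange(400)[:,None]<185)
for x in (-150,-140,-130): q=B[m&(abs(B[...,0]-x)<4)]; print(x,len(q),q.min(0),q.max(0),np.median(q,0))
m=(B[...,2]>165)&(B[...,2]<215)&(abs(B[...,0]+116)<6); print(np.sort(B[m][:,1])[::12].round(0))
plan([tow(b) for b in [(-126,0,359),(-204,2,300),(-137,2,225)]],cap=50)"
```

```text
-150 110 [-153.99090356   -6.3672218   232.56401777] [-146.00618111    7.73851589  239.08132718] [-152.33152626    0.91927794  237.37983693]
-140 64 [-143.89265356   -6.15644321  236.21006696] [-136.11624155    7.36755711  238.16812039] [-140.16685912    0.69991112  237.10906843]
-130 59 [-133.9522249   -5.8563491  232.9197487] [-126.38791597    7.75164505  237.40649975] [-130.08727784    1.64368655  236.36252819]
[-22. -22. -21. -21. -20. -20. -19. -19. -19. -18. -18. -17. -17. -17.
 -16.  18.  18.  19.  19.  20.  20.  20.  21.  21.  22.  22.  22.  23.
  23.  24.]
to [ 0.529 -0.054  0.359] rows 5 [  0.5  -1.4 -43.9]
to [ 0.549 -0.13   0.3  ] rows 2 [48.7  2.  -3.7]
to [ 0.531 -0.065  0.225] rows 3 [-0.3  1.8 33.5]
```

Request:
drive_tool([
  {"delta_pos":[0,-1,-44],"turn":0,"claw":0},
  {"delta_pos":[0,-1,-44],"turn":0,"claw":0},
  {"delta_pos":[0,-1,-44],"turn":0,"claw":0},
  {"delta_pos":[0,-1,-44],"turn":0,"claw":0.3},
  {"delta_pos":[0,-1,-44],"turn":0,"claw":0.5},
  {"delta_pos":[49,2,-4],"turn":0,"claw":0.5},
  {"delta_pos":[49,2,-4],"turn":0,"claw":0.5},
  {"delta_pos":[0,0,0],"turn":0,"claw":0.5},
])

```text
time_s: 11.5
tcp_pos: [0.5459, -0.1308, 0.2955]
ee_rot: [[0.22, -0.966, -0.133], [-0.715, -0.253, 0.652], [-0.664, -0.048, -0.747]]
wrist_force: [0.8, 1.3, -0.3]
gripper_width: 0.46
gripper_force: 0.0
```

```bash
cat > w.py <<'E'
from h import *
import sys
s=monitor.sense(); print(tob(s['tcp_pos']).round(1),s['wrist_force'].round(1),s['gripper_width'])
c,z,P,E,f,d=cap('wrist'); save(sys.argv[1],c); np.savez('/tmp/'+sys.argv[1],c=c,P=P,z=z)
B=tob(P)
def show(u,v0,v1,st): print(u,[(v,B[v,u].round(0).astype(int).tolist()) for v in range(v0,v1,st)])
E
python3 -i w.py w2 <<'E'
m=(c.max(-1)<75)&(B[...,0]<-118)&(B[...,0]>-160)&(B[...,2]>222)&(B[...,2]<245)&(abs(B[...,1])<12)
q=B[m];print(len(q),np.percentile(q,[2,50,98],axis=0).round(1))
plan([tow(b) for b in [(-137,1,225)]],cap=50)
E
```

```text
[-204.2    5.3  295.5] [ 0.8  1.3 -0.3] 0.459651624480882
488 [[-154.2   -5.2  234.1]
 [-141.7    1.2  236.8]
 [-118.8    7.5  238.3]]
to [ 0.532 -0.065  0.225] rows 2 [-0.8  0.7 49.2]>>> >>> >>> >>>
```

View pics/w2.png

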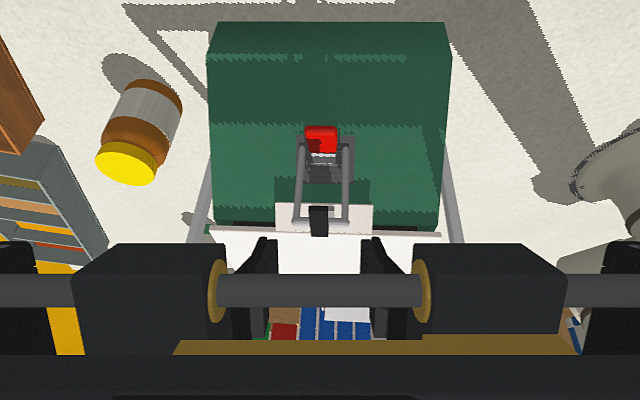

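w2: the lid is down (front edge row ~232), the tab (320,220) lies between the open fingers. I advance and pinch.

Request:
drive_tool([
  {"delta_pos":[0,0,30],"turn":0,"claw":0.5},
  {"delta_pos":[0,0,30],"turn":0,"claw":0.5},
  {"delta_pos":[-1,1,25],"turn":0,"claw":0.5},
  {"delta_pos":[-1,0,13],"turn":0,"claw":0.4},
  {"delta_pos":[0,0,0],"turn":0,"claw":0.1},
  {"delta_pos":[0,0,0],"turn":0,"claw":0.1},
  {"delta_pos":[0,0,0],"turn":0,"claw":0.1},
])

```text
time_s: 12.42
tcp_pos: [0.5327, -0.0651, 0.2283]
ee_rot: [[0.229, -0.965, -0.128], [-0.717, -0.256, 0.649], [-0.659, -0.057, -0.75]]
wrist_force: [-1.2, -1.2, 2.0]
gripper_width: 0.155
gripper_force: 21.4
```

```bash
python3 -c "
from h import *
s=monitor.sense(); print(tob(s['tcp_pos']),s['wrist_force'],s['gripper_width']*87,s['gripper_force'])"
```

```text
[-1.37337650e+02 -1.01010189e-01  2.28317405e+02] [-1.22069898 -1.16186761  2.02656224] 13.447624651752788 21.356508694589138
```

Tab pinched (13.4 mm, 21 N). Next I compute the hooking path of the grip point from the linkage geometry.

```bash
cat > k.py <<'E'
from h import *
from scipy.optimize import brentq
S=lambda u,w:np.array([-150+.70711*(u-w),60+.70711*(u+w)])
def ax(a): return np.array([100-25*np.cos(a)-8*np.sin(a),14+25*np.sin(a)-8*np.cos(a)])
def grip(a,phi,h=31):
    d=np.array([np.cos(phi),np.sin(phi)]);n=np.array([-d[1],d[0]]); return S(*(ax(a)+88*d+h*n))
def keep(th):  # keeper origin in slope coords
    r=np.array([-49.6-137,176-179]); c,s=np.cos(th),np.sin(th)
    p=np.array([137+c*r[0]+s*r[1],179-s*r[0]+c*r[1]])
    q=p-[-150,60]; return np.array([q[0]+q[1],q[1]-q[0]])*.70711
def bar(kx,kz,th,lo=.3,hi=2.2):
    b=keep(th)+[np.cos(th)*kx+np.sin(th)*kz,-np.sin(th)*kx+np.cos(th)*kz]
    f=lambda a:np.linalg.norm(b-ax(a))-78
    a=brentq(f,lo,hi); d=b-ax(a); return a,np.arctan2(d[1],d[0])
E
python3 - <<'E'
from k import *
s=monitor.sense(); p=np.array(s["tcp_pos"]); R=np.array(s["ee_rot"])
g0=grip(1.28,np.radians(42)); print("g0",g0,keep(.037)); g=g0;
for kx,kz in [(0,45),(13,30),(13,22),(13,10),(13,0),(6,0),(0,0)]:
    a,ph=bar(kx,kz,.037); n=grip(a,ph); d=n-g; g=n
    t=R.T@RB@[d[0],0,d[1]]; print(kx,kz,"a %.2f phi %.0f"%(a,np.degrees(ph)),"grip",n.round(1),"tcp",(tob(p)[[0,2]]+n-g0).round(1),"tool",t.round(1))
E
```

```text
g0 [-141.34212328  234.9385519 ] [157.91280683  15.90144698]
0 45 a 1.30 phi 19 grip [-103.5  238.6] tcp [-99.5 232. ] tool [-30.9   0.5  22.2]
13 30 a 1.66 phi 4 grip [-77.4 241.5] tcp [-73.4 234.9] tool [-21.5   0.4  15. ]
13 22 a 1.64 phi -2 grip [-69.1 237.3] tcp [-65.1 230.6] tool [-3.4  0.4  8.7]
13 10 a 1.67 phi -11 grip [-56.2 230.3] tcp [-52.2 223.7] tool [-5.1  0.7 13.7]
13 0 a 1.76 phi -18 grip [-45. 224.] tcp [-41.  217.3] tool [-4.2  0.6 12.1]
6 0 a 1.45 phi -17 grip [-51.2 219. ] tcp [-47.2 212.4] tool [ 7.9  0.2 -0.4]
0 0 a 1.11 phi -13 grip [-57.8 214.4] tcp [-53.8 207.8] tool [ 8.   0.1 -0.9]
```

Request:
drive_tool([
  {"delta_pos":[-10,0,7.4],"turn":0,"claw":0.1},
  {"delta_pos":[-10,0,7.4],"turn":0,"claw":0.1},
  {"delta_pos":[-11,0.5,7.4],"turn":0,"claw":0.1},
  {"delta_pos":[-7,0,5],"turn":0,"claw":0.1},
  {"delta_pos":[-7,0,5],"turn":0,"claw":0.1},
  {"delta_pos":[-7.5,0.4,5],"turn":0,"claw":0.1},
  {"delta_pos":[-3.4,0.4,8.7],"turn":0,"claw":0.1},
  {"delta_pos":[0,0,0],"turn":0,"claw":0.1},
])

```text
time_s: 13.42
tcp_pos: [0.512, 0.006, 0.2304]
ee_rot: [[0.229, -0.965, -0.13], [-0.715, -0.257, 0.65], [-0.661, -0.056, -0.749]]
wrist_force: [-1.3, 0.2, 0.0]
gripper_width: 0.151
gripper_force: 30.0
```

```bash
python3 -i w.py w3 <<'E'
for u in (290,300,340,350): show(u,110,240,5)
save('w3c',cv2.resize(c[100:250,220:420],(800,600)))
E
```

```text
[-6.330e+01  2.000e-01  2.304e+02] [-1.3  0.2  0. ] 0.15075138507476019>>> ...   File "<stdin>", line 2
    save('w3c',cv2.resize(c[100:250,220:420],(800,600)))
    ^^^^
SyntaxError: invalid syntax
>>>
```

```bash
python3 - <<'E'
from h import *
d=np.load('/tmp/w3.npz');c=d['c'];B=tob(d['P'])
save('w3c',cv2.resize(c[100:250,220:420],(800,600)))
q=B[100:260,200:440].reshape(-1,3); k=q-[-150,0,60]; u=(k[:,0]+k[:,2])*.7071; w=(k[:,2]-k[:,0])*.7071
for y0,y1 in [(-24,-16),(17,25),(-15,-8)]:
    m=(q[:,1]>y0)&(q[:,1]<y1)&(u>60)&(u<190)&(w>3)
    b=[(int(t),np.round(np.percentile(w[m&(abs(u-t)<3)],[5,50,95]),0).tolist()) for t in range(70,190,8) if (m&(abs(u-t)<3)).any()]
    print(y0,b)
E
```

```text
-24 [(102, [3.0, 3.0, 4.0]), (110, [3.0, 42.0, 43.0]), (118, [3.0, 41.0, 43.0]), (126, [39.0, 41.0, 43.0]), (134, [39.0, 41.0, 42.0]), (142, [13.0, 40.0, 42.0]), (150, [14.0, 141.0, 147.0]), (158, [13.0, 39.0, 41.0]), (166, [13.0, 39.0, 41.0]), (174, [38.0, 39.0, 41.0]), (182, [4.0, 6.0, 8.0])]
17 [(102, [3.0, 3.0, 19.0]), (110, [3.0, 42.0, 43.0]), (118, [3.0, 41.0, 43.0]), (126, [39.0, 41.0, 42.0]), (134, [39.0, 41.0, 42.0]), (142, [14.0, 40.0, 41.0]), (150, [15.0, 139.0, 145.0]), (158, [13.0, 39.0, 41.0]), (166, [13.0, 39.0, 41.0]), (174, [39.0, 40.0, 85.0]), (182, [4.0, 6.0, 8.0])]
-15 [(102, [3.0, 4.0, 14.0]), (110, [3.0, 4.0, 22.0]), (118, [3.0, 3.0, 5.0]), (126, [3.0, 3.0, 4.0]), (134, [3.0, 3.0, 3.0]), (142, [10.0, 14.0, 15.0]), (150, [14.0, 142.0, 147.0]), (158, [13.0, 14.0, 31.0]), (166, [12.0, 37.0, 41.0]), (174, [40.0, 74.0, 86.0]), (182, [4.0, 6.0, 8.0])]
```

View pics/w3c.png

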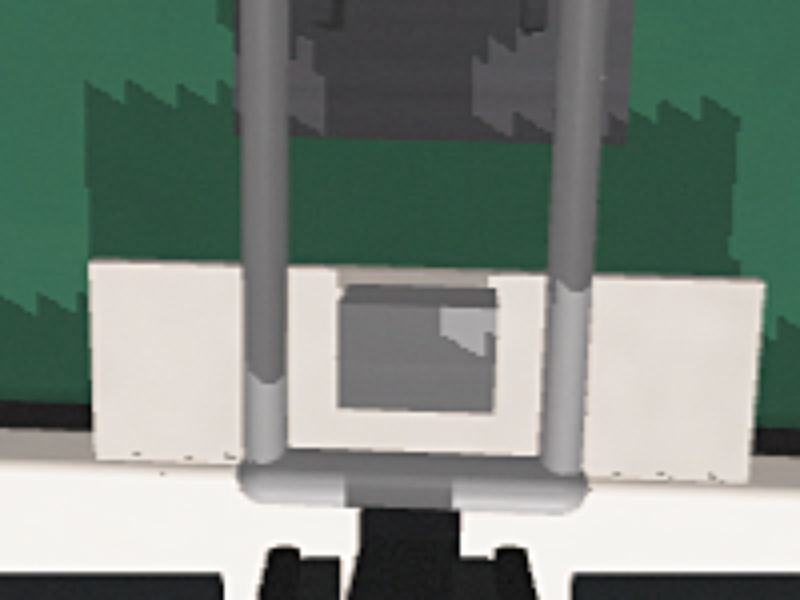

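w3c: the bar is beyond the lip (keeper at (415,360) in the crop, bar at row 480), centred. It sits ~20 mm above the seat, so I lower it behind the lip.

Request:
drive_tool([
  {"delta_pos":[-2.5,0,6.5],"turn":0,"claw":0.1},
  {"delta_pos":[-2.5,0.5,6.5],"turn":0,"claw":0.1},
  {"delta_pos":[-2,0.5,6],"turn":0,"claw":0.1},
  {"delta_pos":[-1.5,0,4],"turn":0,"claw":0.1},
  {"delta_pos":[0,0,0],"turn":0,"claw":0.1},
])

```text
time_s: 14.1
tcp_pos: [0.5064, 0.0256, 0.2179]
ee_rot: [[0.228, -0.965, -0.13], [-0.717, -0.256, 0.649], [-0.659, -0.055, -0.75]]
wrist_force: [-0.9, -4.2, -3.0]
gripper_width: 0.155
gripper_force: 30.0
```

```bash
cat > q.py <<'E'
from h import *
import sys
n=sys.argv[1]; s=monitor.sense(); print(tob(s['tcp_pos']).round(1),s['wrist_force'].round(1))
c,z,P,E,f,d=cap('wrist');B=tob(P); save(n,cv2.resize(c[80:260,200:440],(800,600)))
q=B[60:260,180:460].reshape(-1,3); k=q-[-150,0,60]; u=(k[:,0]+k[:,2])*.7071; w=(k[:,2]-k[:,0])*.7071
for y0,y1 in [(-24,-16),(17,25),(-16,-12),(-8,8)]:
    m=(q[:,1]>y0)&(q[:,1]<y1)&(u>60)&(u<200)&(w>3)&(w<60)
    print(y0,[(int(t),np.round(np.percentile(w[m&(abs(u-t)<2)],[5,50,95]),0).astype(int).tolist()) for t in range(100,195,5) if (m&(abs(u-t)<2)).any()])
E
python3 q.py w4
```

```text
[-4.290e+01  1.000e-01  2.179e+02] [-0.9 -4.2 -3. ]
-24 [(100, [4, 40, 42]), (105, [3, 39, 41]), (110, [3, 37, 39]), (115, [3, 36, 37]), (120, [3, 34, 36]), (125, [4, 33, 35]), (130, [29, 31, 33]), (135, [28, 30, 31]), (140, [26, 28, 29]), (145, [14, 26, 28]), (150, [13, 24, 26]), (155, [13, 23, 24]), (160, [13, 21, 23]), (165, [13, 21, 22]), (170, [12, 18, 21]), (175, [12, 13, 14]), (180, [7, 9, 11]), (185, [3, 4, 6])]
17 [(100, [19, 41, 42]), (105, [4, 39, 41]), (110, [3, 37, 39]), (115, [3, 36, 37]), (120, [3, 34, 36]), (125, [31, 33, 35]), (130, [29, 31, 33]), (135, [28, 30, 31]), (140, [27, 28, 30]), (145, [13, 26, 28]), (150, [13, 25, 26]), (155, [13, 23, 25]), (160, [13, 22, 23]), (165, [18, 21, 22]), (170, [12, 19, 21]), (175, [12, 13, 14]), (180, [7, 9, 11]), (185, [3, 4, 5])]
-16 [(100, [19, 22, 24]), (105, [5, 22, 23]), (110, [3, 4, 36]), (115, [3, 3, 4]), (120, [3, 4, 32]), (125, [3, 3, 19]), (130, [5, 17, 30]), (135, [28, 28, 28]), (140, [28, 28, 28]), (145, [13, 14, 24]), (150, [12, 14, 15]), (155, [13, 14, 15]), (160, [12, 13, 16]), (165, [19, 21, 22]), (170, [13, 20, 21]), (175, [12, 13, 40]), (180, [7, 11, 58]), (185, [3, 4, 6])]
-8 [(100, [3, 3, 8]), (105, [3, 40, 52]), (110, [3, 3, 4]), (115, [3, 3, 4]), (120, [3, 4, 4]), (125, [3, 3, 4]), (130, [3, 3, 3]), (135, [3, 3, 3]), (140, [3, 3, 3]), (145, [13, 24, 33]), (150, [31, 32, 33]), (155, [30, 31, 32]), (160, [29, 30, 31]), (165, [19, 21, 22]), (170, [18, 19, 21]), (175, [14, 20, 26]), (180, [29, 37, 56]), (185, [44, 46, 49])]
```

View pics/w4.png

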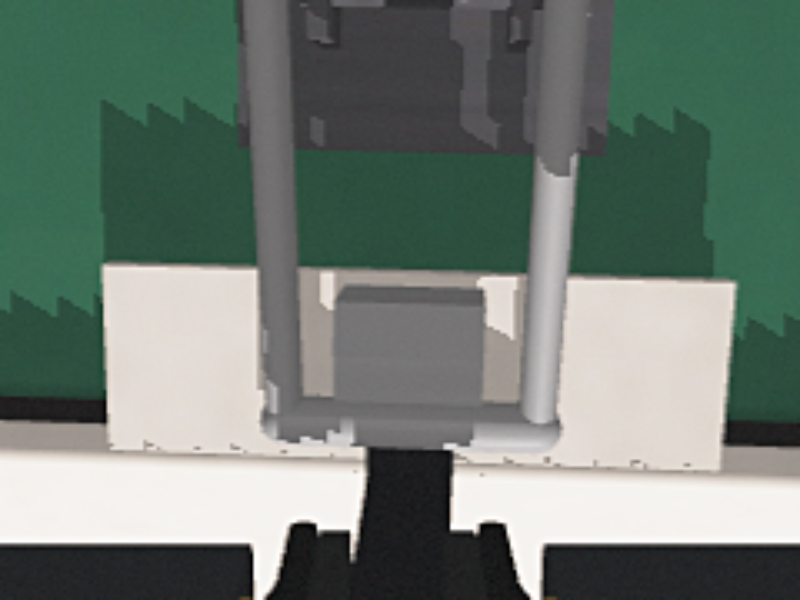

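w4: the bar (row 430) has gone down behind the lip and rests on the apron (kx≈+9, kz≈0). Now I draw it back under the lip.

Request:
drive_tool([
  {"delta_pos":[3.5,0,-1.2],"turn":0,"claw":0.1},
  {"delta_pos":[3.5,0,-0.6],"turn":0,"claw":0.1},
  {"delta_pos":[3.5,0,-0.6],"turn":0,"claw":0.1},
  {"delta_pos":[0,0,0],"turn":0,"claw":0.1},
])

```text
time_s: 14.65
tcp_pos: [0.5089, 0.017, 0.213]
ee_rot: [[0.227, -0.965, -0.13], [-0.715, -0.256, 0.65], [-0.661, -0.054, -0.749]]
wrist_force: [-2.6, 1.1, 2.1]
gripper_width: 0.153
gripper_force: 30.0
```

```bash
python3 q.py w5
```

```text
[-5.18e+01  1.00e-01  2.13e+02] [-2.6  1.1  2.1]
-24 [(100, [18, 35, 36]), (105, [3, 34, 35]), (110, [3, 32, 34]), (115, [3, 31, 33]), (120, [3, 30, 31]), (125, [26, 29, 30]), (130, [26, 28, 29]), (135, [24, 27, 28]), (140, [24, 26, 27]), (145, [13, 24, 26]), (150, [13, 23, 24]), (155, [13, 22, 23]), (160, [19, 22, 23]), (165, [12, 13, 14]), (170, [12, 13, 14]), (175, [12, 13, 14]), (180, [7, 9, 11]), (185, [3, 5, 6])]
17 [(100, [19, 35, 36]), (105, [4, 34, 35]), (110, [3, 32, 34]), (115, [3, 31, 33]), (120, [3, 30, 32]), (125, [27, 29, 30]), (130, [26, 28, 29]), (135, [25, 27, 28]), (140, [24, 26, 27]), (145, [14, 24, 26]), (150, [13, 23, 25]), (155, [13, 22, 23]), (160, [20, 22, 23]), (165, [12, 13, 14]), (170, [12, 13, 14]), (175, [12, 13, 14]), (180, [7, 9, 11]), (185, [3, 5, 5])]
-16 [(100, [19, 23, 23]), (105, [7, 22, 23]), (110, [3, 3, 17]), (115, [3, 3, 22]), (120, [3, 4, 5]), (125, [3, 4, 27]), (130, [3, 3, 27]), (140, [22, 22, 22]), (145, [13, 14, 22]), (150, [13, 14, 22]), (155, [13, 15, 22]), (160, [21, 22, 23]), (165, [12, 13, 42]), (170, [12, 13, 59]), (175, [12, 13, 14])]
-8 [(100, [18, 22, 27]), (105, [3, 4, 13]), (110, [3, 4, 4]), (115, [3, 3, 4]), (120, [3, 3, 4]), (125, [3, 3, 4]), (130, [3, 3, 3]), (135, [3, 3, 4]), (140, [3, 3, 3]), (145, [13, 23, 32]), (150, [31, 32, 33]), (155, [29, 31, 32]), (160, [29, 30, 31]), (165, [19, 20, 21]), (170, [24, 35, 55]), (175, [14, 48, 51])]
```

The bar is now under the lip (kx≈+1, kz≈+1). I seat it lightly against the post, release, and retreat.

Request:
drive_tool([
  {"delta_pos":[1.5,0,-0.2],"turn":0,"claw":0.1},
  {"delta_pos":[0,0,0],"turn":0,"claw":0.4},
  {"delta_pos":[0,0,0],"turn":0,"claw":0.5},
  {"delta_pos":[0,0,-15],"turn":0,"claw":0.5},
  {"delta_pos":[0,0,-35],"turn":0,"claw":0.4},
  {"delta_pos":[0,0,-40],"turn":0,"claw":0.2},
  {"delta_pos":[0,0,-20],"turn":0,"claw":0},
  {"delta_pos":[0,0,0],"turn":0,"claw":0},
])

```text
time_s: 15.7
tcp_pos: [0.525, -0.0576, 0.2963]
ee_rot: [[0.229, -0.965, -0.124], [-0.718, -0.254, 0.648], [-0.657, -0.059, -0.751]]
wrist_force: [-0.7, 0.4, -0.8]
gripper_width: 0.139
gripper_force: 0.0
```

```bash
python3 q.py w6
cat >> k.py <<'E'
def to_tool(wpts,y=1.5,cap=40):
    plan([tow([*S(u,w)[:1],y,S(u,w)[1]]) for u,w in wpts],cap=cap)
def lev(a,r=80,off=0):
    c,s=np.cos(a),np.sin(a); return np.array([100-r*c+(4+off)*s+9.5,14+r*s+(4+off)*c])
E
python3 -c "
from k import *
k=tob(monitor.sense()['tcp_pos'])-[-150,0,60]; print('u,w',(k[0]+k[2])*.7071,(k[2]-k[0])*.7071)"
```

```text
[-128.     5.2  296.3] [-0.7  0.4 -0.8]
-24 [(100, [18, 34, 35]), (105, [3, 33, 35]), (110, [4, 31, 33]), (115, [3, 30, 32]), (120, [3, 29, 31]), (125, [27, 28, 30]), (130, [26, 27, 29]), (135, [25, 26, 28]), (140, [24, 25, 27]), (145, [14, 24, 25]), (150, [13, 23, 24]), (155, [14, 22, 23]), (160, [16, 22, 23]), (165, [12, 13, 14]), (170, [12, 13, 14]), (175, [12, 13, 15]), (180, [7, 9, 11]), (185, [4, 4, 6])]
17 [(100, [19, 34, 36]), (105, [4, 32, 34]), (110, [29, 31, 33]), (115, [3, 30, 32]), (120, [4, 30, 31]), (125, [25, 28, 30]), (130, [25, 27, 28]), (135, [25, 26, 28]), (140, [19, 25, 27]), (145, [14, 24, 26]), (150, [13, 23, 24]), (155, [14, 22, 23]), (160, [14, 21, 23]), (165, [12, 13, 14]), (170, [12, 13, 14]), (175, [12, 13, 14]), (180, [7, 8, 11]), (185, [4, 5, 6])]
-16 [(100, [19, 22, 24]), (105, [4, 22, 23]), (110, [3, 3, 9]), (115, [3, 3, 5]), (120, [3, 4, 5]), (125, [3, 3, 4]), (145, [13, 14, 15]), (150, [13, 14, 15]), (155, [13, 21, 23]), (160, [21, 22, 24]), (165, [12, 13, 14]), (170, [12, 13, 14]), (175, [12, 13, 14]), (180, [7, 9, 11]), (185, [3, 4, 5])]
-8 [(100, [18, 21, 25]), (105, [3, 10, 14]), (110, [3, 4, 4]), (115, [3, 4, 4]), (120, [3, 4, 5]), (125, [3, 3, 4]), (130, [3, 3, 3]), (135, [3, 3, 3]), (140, [3, 3, 3]), (145, [13, 23, 32]), (150, [31, 32, 33]), (155, [30, 31, 32]), (160, [29, 31, 31]), (165, [14, 20, 24]), (170, [29, 39, 47]), (175, [53, 57, 59]), (180, [7, 57, 58]), (185, [4, 5, 5])]
u,w 182.68791501829338 149.96229103257645
```

View pics/w6.png

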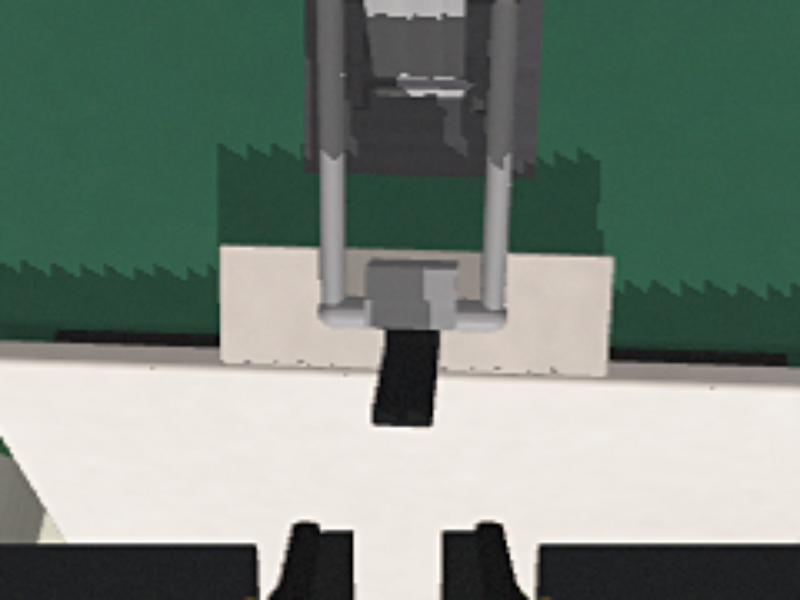

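w6: the bar is hooked beneath the lip on both sides (row 315) and the tab stands free at (405,380). Next I plan the lever push, with the fingertip corner on the lever's outer face.

```bash
python3 -c "
from k import *
A=[1.0,.8,.6,.4,.2,.05,-.03]
w=[(92,150),tuple(lev(1.05,80,8))]+[tuple(lev(a)) for a in A]; print(np.round(w,0).tolist())
to_tool(w,y=0.7)"
```

```text
[[92.0, 150.0], [80.0, 89.0], [70.0, 83.0], [57.0, 74.0], [46.0, 62.0], [37.0, 49.0], [32.0, 34.0], [30.0, 22.0], [29.0, 16.0]]
to [ 0.547 -0.117  0.231] rows 3 [30.2 -0.9  2. ]
to [ 0.537 -0.084  0.18 ] rows 2 [ 3.9  1.8 30.6]
to [ 0.538 -0.087  0.168] rows 1 [10.   0.6  6.5]
to [ 0.539 -0.089  0.152] rows 1 [12.4  0.8 10.1]
to [ 0.539 -0.089  0.137] rows 1 [10.1  0.9 12.4]
to [ 0.538 -0.085  0.121] rows 1 [ 7.4  1.  14.1]
to [ 0.536 -0.079  0.106] rows 1 [ 4.5  1.  15.3]
to [ 0.534 -0.072  0.097] rows 1 [ 1.3  0.7 11.9]
to [ 0.533 -0.068  0.092] rows 1 [-0.   0.4  6.4]
```

Request:
drive_tool([
  {"delta_pos":[30,-1,2],"turn":0,"claw":0},
  {"delta_pos":[30,-1,2],"turn":0,"claw":0},
  {"delta_pos":[30,-1,2],"turn":0,"claw":0},
  {"delta_pos":[4,1.8,30],"turn":0,"claw":0},
  {"delta_pos":[4,1.8,30],"turn":0,"claw":0},
  {"delta_pos":[5,0.3,3.2],"turn":0,"claw":0},
  {"delta_pos":[5,0.3,3.3],"turn":0,"claw":0},
  {"delta_pos":[6.2,0.4,5],"turn":0,"claw":0},
  {"delta_pos":[6.2,0.4,5],"turn":0,"claw":0},
])

```text
time_s: 16.88
tcp_pos: [0.5388, -0.0893, 0.1538]
ee_rot: [[0.229, -0.965, -0.129], [-0.716, -0.256, 0.65], [-0.66, -0.056, -0.749]]
wrist_force: [-0.5, 2.3, 4.0]
gripper_width: 0.005
gripper_force: 1.8
```

```bash
python3 q.py w7; python3 -c "
from k import *
k=tob(monitor.sense()['tcp_pos'])-[-150,0,60]; print('u,w',(k[0]+k[2])*.7071,(k[2]-k[0])*.7071)
to_tool([tuple(lev(a)) for a in [.6,.4,.2,.05,-.03]],y=0.7)"
```

```text
[-162.3    0.7  153.8] [-0.5  2.3  4. ]
-24 []
17 []
-16 []
-8 []
u,w 56.80126195037956 74.0610892198029
to [ 0.539 -0.089  0.137] rows 1 [10.3  0.8 12.2]
to [ 0.538 -0.085  0.121] rows 1 [ 7.5  0.9 14.1]
to [ 0.536 -0.079  0.106] rows 1 [ 4.5  0.9 15.3]
to [ 0.534 -0.072  0.097] rows 1 [ 1.3  0.7 11.9]
to [ 0.533 -0.068  0.092] rows 1 [-0.   0.4  6.4]
```

Request:
drive_tool([
  {"delta_pos":[5.1,0.4,6.1],"turn":0,"claw":0},
  {"delta_pos":[5.1,0.4,6.1],"turn":0,"claw":0},
  {"delta_pos":[3.7,0.4,7],"turn":0,"claw":0},
  {"delta_pos":[3.7,0.4,7],"turn":0,"claw":0},
  {"delta_pos":[0,0,0],"turn":0,"claw":0},
])

```text
time_s: 17.55
tcp_pos: [0.5378, -0.0852, 0.1209]
ee_rot: [[0.227, -0.965, -0.129], [-0.717, -0.255, 0.649], [-0.659, -0.055, -0.75]]
wrist_force: [-0.3, -0.3, 0.6]
gripper_width: 0.009
gripper_force: 0.0
```

Request:
drive_tool([
  {"delta_pos":[2.2,0.4,7.6],"turn":0,"claw":0},
  {"delta_pos":[2.2,0.4,7.6],"turn":0,"claw":0},
  {"delta_pos":[0.6,0.4,6],"turn":0,"claw":0},
  {"delta_pos":[0.6,0.3,6],"turn":0,"claw":0},
  {"delta_pos":[0,0,0],"turn":0,"claw":0},
])

```text
time_s: 18.18
tcp_pos: [0.5337, -0.0714, 0.0975]
ee_rot: [[0.227, -0.965, -0.13], [-0.716, -0.256, 0.65], [-0.66, -0.055, -0.749]]
wrist_force: [-0.2, 0.1, 0.2]
gripper_width: 0.003
gripper_force: 0.0
```

```bash
python3 -c "
from k import *
s=monitor.sense(); k=tob(s['tcp_pos'])-[-150,0,60]; print('u,w',(k[0]+k[2])*.7071,(k[2]-k[0])*.7071,s['wrist_force'])"
```

```text
u,w 30.998946443731853 22.017290133509015 [-0.2375036   0.13274872  0.15191624]
```

Force vanished, so either it snapped shut or slipped. I check with the side camera.

```bash
python3 - <<'E'
from h import *
c,z,P,E,f,d=cap('side'); w,zw,Pw,*_=cap('wrist')
save('s8',np.vstack([cv2.resize(c[160:235,260:400],(560,300)),cv2.resize(w[0:260,:],(560,228))]))
B=tob(P)
h=cv2.cvtColor(w,cv2.COLOR_RGB2HSV).astype(int);Bw=tob(Pw)
m=((h[...,0]<8)|(h[...,0]>172))&(h[...,1]>130)&(Bw[...,2]>30)&(abs(Bw[...,1])<30)&(Bw[...,0]>-260)&(Bw[...,0]<-60)
q=Bw[m]; print(len(q), np.percentile(q,[2,50,98],axis=0) if len(q) else '')
E
```

```text
2377 [[-163.45102356  -10.16316196   71.45866686]
 [-156.37069947    1.22173712   81.1989094 ]
 [-147.43685396   12.33318579  101.26216622]]
```

View pics/s8.png

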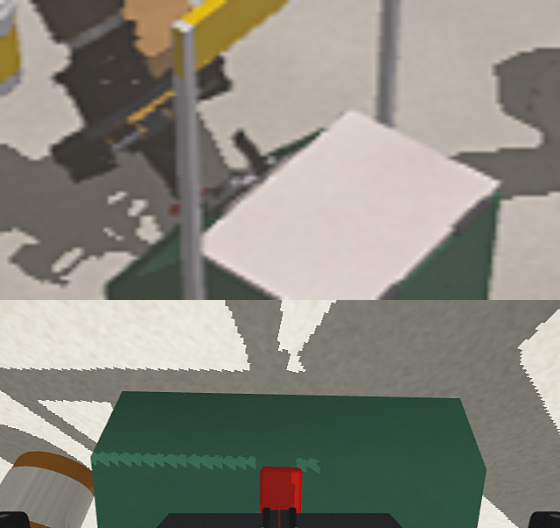

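The lever looks flat on the slope. I press it home gently, then back off and check the hook and the lid by depth.

Request:
drive_tool([
  {"delta_pos":[0,0,3],"turn":0,"claw":0},
  {"delta_pos":[0,0,2],"turn":0,"claw":0},
  {"delta_pos":[0,0,1],"turn":0,"claw":0},
])

```text
time_s: 18.65
tcp_pos: [0.5341, -0.07, 0.0958]
ee_rot: [[0.231, -0.964, -0.128], [-0.718, -0.258, 0.647], [-0.657, -0.058, -0.752]]
wrist_force: [-1.2, -7.6, 11.9]
gripper_width: 0.005
gripper_force: 6.6
```

Request:
drive_tool([
  {"delta_pos":[0,0,-30],"turn":0,"claw":0},
  {"delta_pos":[0,0,-50],"turn":0,"claw":0},
  {"delta_pos":[0,0,-55],"turn":0,"claw":0},
  {"delta_pos":[-20,0,-50],"turn":0,"claw":0},
  {"delta_pos":[-50,0,0],"turn":0,"claw":0},
  {"delta_pos":[0,0,0],"turn":0,"claw":0},
])

```text
time_s: 19.4
tcp_pos: [0.5416, -0.1372, 0.2823]
ee_rot: [[0.234, -0.964, -0.124], [-0.717, -0.258, 0.647], [-0.656, -0.062, -0.752]]
wrist_force: [0.2, -0.4, -0.7]
gripper_width: 0.004
gripper_force: 0.0
```

```bash
python3 - <<'E'
from h import *
s=monitor.sense(); print(tob(s['tcp_pos']).round(0))
c,z,P,*_=cap('wrist');B=tob(P); save('w9',c[:260])
q=B[:300].reshape(-1,3); k=q-[-150,0,60]; u=(k[:,0]+k[:,2])*.7071; w=(k[:,2]-k[:,0])*.7071
for y0,y1 in [(-24,-16),(17,25),(-16,-12),(-8,8)]:
    m=(q[:,1]>y0)&(q[:,1]<y1)&(u>-5)&(u<200)&(w>-5)&(w<100)
    print(y0,[(int(t),np.round(np.percentile(w[m&(abs(u-t)<2)],[5,50,95]),0).astype(int).tolist()) for t in range(0,195,6) if (m&(abs(u-t)<2)).any()])
for n in ('side','scene'):
    c,z,P,*_=cap(n); B=tob(P).reshape(-1,3); m=(abs(B[:,1])<100)&(B[:,0]>0)&(B[:,0]<130)&(abs(B[:,2]-187)<25)
    f=np.polyfit(B[m][:,0],B[m][:,2],1); print(n,m.sum(),f)
E
```

```text
[-209.   11.  282.]
-24 [(0, [0, 1, 2]), (6, [1, 2, 3]), (12, [0, 1, 2]), (18, [0, 1, 2]), (24, [0, 1, 3]), (30, [1, 1, 2]), (36, [1, 1, 3]), (42, [0, 2, 3]), (48, [0, 2, 3]), (54, [1, 1, 3]), (60, [0, 1, 3]), (66, [0, 1, 3]), (72, [2, 10, 11]), (78, [2, 10, 12]), (84, [3, 11, 13]), (90, [3, 11, 13]), (96, [3, 12, 17]), (102, [4, 13, 18]), (108, [3, 13, 15]), (114, [4, 14, 16]), (120, [3, 15, 17]), (126, [2, 16, 17]), (132, [2, 16, 18]), (138, [2, 17, 19]), (144, [8, 17, 19]), (150, [8, 20, 21]), (156, [8, 19, 20]), (162, [7, 9, 9]), (168, [8, 8, 10])]
17 [(0, [0, 2, 3]), (6, [1, 2, 3]), (12, [0, 1, 3]), (18, [0, 1, 2]), (24, [0, 1, 3]), (30, [0, 2, 2]), (36, [1, 1, 2]), (42, [0, 2, 2]), (48, [0, 2, 3]), (54, [0, 2, 3]), (60, [1, 1, 3]), (66, [1, 1, 3]), (72, [1, 10, 12]), (78, [3, 10, 12]), (84, [2, 11, 12]), (90, [3, 12, 14]), (96, [3, 13, 19]), (102, [3, 14, 20]), (108, [2, 14, 18]), (114, [2, 14, 16]), (120, [3, 15, 17]), (126, [1, 16, 17]), (132, [2, 16, 18]), (138, [4, 17, 18]), (144, [8, 18, 19]), (150, [9, 19, 21]), (156, [8, 19, 20]), (162, [7, 9, 10]), (168, [7, 8, 9])]
-16
[... 448 characters left out ...]
50, [8, 19, 21]), (156, [9, 10, 18]), (162, [7, 8, 9])]
-8 [(0, [17, 19, 20]), (6, [18, 19, 21]), (12, [18, 19, 20]), (18, [18, 20, 21]), (24, [18, 20, 21]), (30, [18, 19, 21]), (36, [18, 20, 20]), (42, [18, 20, 21]), (48, [18, 19, 21]), (54, [17, 19, 19]), (60, [17, 18, 19]), (66, [17, 19, 20]), (72, [18, 19, 20]), (78, [17, 19, 20]), (84, [17, 19, 20]), (90, [17, 19, 20]), (96, [18, 19, 20]), (102, [18, 19, 20]), (108, [2, 17, 18]), (114, [2, 3, 4]), (120, [2, 3, 4]), (126, [0, 2, 3]), (132, [0, 2, 3]), (138, [1, 8, 22]), (144, [25, 27, 28]), (150, [24, 26, 27]), (156, [19, 26, 36]), (162, [8, 9, 14])]
side 1376 [-1.74209275e-03  1.89179995e+02]
scene 1431 [-3.93838758e-04  1.87179290e+02]
```

View pics/w9.png

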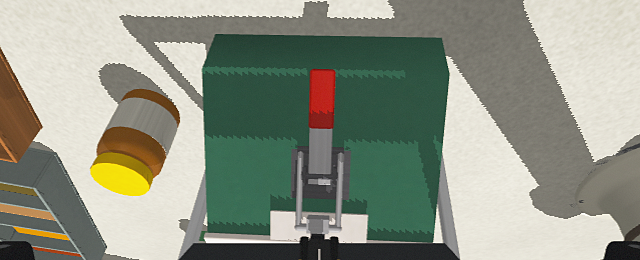

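w9: the red lever lies flat on the slope (rows 70–125), the loop is hooked at the keeper (318,225), the lid measures level (slope ≤0.002), and the gripper is clear. I hand in.

```bash
python3 -c "
from station import ticket
print(ticket.finish_job())"
```

```text
the job is handed in; nothing more can be done
None
```

The nutmeg bin is closed and handed in at about 20 s: the lid measures level, the wire loop is hooked under the keeper's lip, and the red lever lies flat on the slope, with nothing standing around it touched by the arm that I could see.

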